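# Step the photometer's filter wheel to the three-dot filter

## Task

Turn the photometer's filter wheel so that the filter marked with three white dots sits clicked in under the lens tube. Do it by pushing the tabs round gently with the fingertips, without gripping the wheel; leave the photometer standing where it is on the bench and do not disturb the things lying about.

Things in the scene. Friction and masses are not known exactly. Their poses are not given: they have to be found in the camera images.
- photometer: Silver breadboard plate 300 x 250 mm, top 19 mm above the bench, loose on rubber feet (about 4 kg in all), carrying a black housing, a flat filter wheel, a lens tube. Origin: on the bench on the wheel's axis, 40 mm from the plate's middle towards the robot. x is level, along the plate's length from the wheel's axis to the tube and pillar (away from the robot, give or take 30 degrees); z up.
- axis (a point): Centre of the wheel's top face, 84 mm above the bench. The wheel is a black disc lying level, 144 mm across, 10 mm thick (74 to 84 mm up), with six 27 mm filters centred 40 mm out, 60 degrees apart, each marked by one to six white dots near the rim outside it. Free space below rim and tabs, but for the housing: 72 mm wide, from 36 mm (robot's side) to 75 mm (tube's side) of the axis.
- tab (a point): Middle of one tab (the one next anticlockwise of the three-dot filter), 86 mm from the axis, 79 mm above the bench. Six such tabs stick out of the rim, each midway between two filters; level with the disc and as thick (10 mm), 12 mm wide, reaching from the rim to round ends 100 mm from the axis. It takes about 2 N at a tab to push the wheel out of a click stop.
- wheel (a joint): Wheel angle, rad, growing anticlockwise seen from above, endless both ways. At 0 or a whole turn the three-dot filter is under the tube; at q it stands q anticlockwise of it, tabs at q + 30 degrees + multiples of 60. Anticlockwise after it come 4, 5, 6, 1, 2 dots. Click stops at multiples of 60 degrees (1.047); pushed over 30 degrees past a stop, the wheel runs on into the next and stays.
- three_dots (a point): Centre of the three-dot filter on the wheel's top face; it travels round with the wheel, 40 mm from the axis.
- tube (a point): Centre of the lens tube's lower mouth, 40 mm from the wheel's axis, 96 mm above the bench, 12 mm above the wheel. The upright tube is 31 mm across and with its clamp ring and finned lamp head (44 mm) reaches 180 mm above the bench; the pillar that holds it (25 mm thick, 169 mm high) stands 130 mm from the wheel's axis in the same direction.
- petri: Closed glass petri dish, 90 mm across, 15 mm high, on the bench at the left of the plate; origin under its centre.
- tape: Roll of white tape, 90 mm across, 24 mm high, on the bench at the right of the plate; origin under its centre.
- cell: Spare filter in a black ring cell, 30 mm across, 8 mm high, lying on the plate's left corner nearer the robot; origin under its centre.
- holder: Black post holder, 25 mm across, 50 mm high, standing on the plate's far right corner; origin under its centre.
- dropper: Small amber bottle, 28 mm across, 62 mm high, standing on the plate's far left corner; origin under its centre.
- driver: Screwdriver, 170 mm long, lying on the bench between the robot and the plate; origin under its middle.
- case: Flat filter storage case, 80 x 110 x 29 mm, on the bench at the left; origin under its centre.

How it is judged:
At the end, for the whole second after the job is handed in: The three-dot filter's centre is within 4 mm of the lens tube's axis seen from above (clicked in), the wheel is at rest, and the photometer stands within 8 mm of where it stood (horizontal distance between three_dots and tube below 0.004 m and velocity of joint wheel between -0.05 and 0.05 rad/s and distance of axis from where it was at the start of the episode below 0.008 m); the robot touches nothing.
It fails at once if the photometer is shoved or lifted (its wheel axis or lens tube moves by more than 8 mm) (distance of any of axis, tube from where it was at the start of the episode above 0.008 m).
It fails at once if the fingers grip or force the wheel or another part of the photometer (more than 20 N) (contact force between the fingers and photometer above 20 N).
It fails at once if one of the things lying about is moved by more than 15 mm (distance of any of petri, tape, cell, holder, dropper, driver, case from where it was at the start of the episode above 0.015 m).
It also fails if it takes over 64 s, if anything falls off the work surface, if the arm or the gripper's body presses on something with over 40 N, if the wrist force passes 120 N, or if a joint passes its speed limit or range.

## Robot

A 6-joint arm with a two-finger parallel gripper is mounted at the origin on the work surface. World frame = base frame: x ahead of the robot, y to its left, z up, the work surface at z = 0. Lengths are in m, angles in rad, forces in N, time in s.
With the tool pointing down it reaches from about 0.375 to 0.975 m from the base axis. Payload 3.8 kg.
Tool frame: the origin (TCP) lies between the finger pads; the fingertips stand 22 mm ahead of it and the grasp point (between the pads) lies 3 mm ahead of it; z points along the fingers, y is the direction in which the jaws open and shut (so a half turn about z gives the same grasp; the last joint's range is limited). The gripper opens to 85 mm and grips with 20 to 120 N. Pads are 22 mm wide; open, the fingers measure 114 mm over their backs; the gripper's body (76 mm by 85 mm) begins 54 mm behind the grasp point. The pads swing forward as they close: fully open they stand 13 mm farther back than shut.
Start: joints at [-1.16, 0.264, 1.604, -0, 1.274, -0.037], TCP at [0.292, -0.608, 0.215] pointing down, gripper open.
Joint ranges: [-2.63, 2.63], [-0.94, 2.18], [0.31, 2.57], [-1.31, 4.45], [0, 2.66], [-2.55, 2.55]. Speed limits (rad/s): [2.57, 2.57, 3.14, 3.14, 3.14, 3.14].

## Interface

Orientations are given as a rotation vector (axis times angle).
In Python, from workcell import * gives the robot as it stands.
- The arm moves only by the tool step_arm, never from a script. Its argument "motion" is a list that holds one entry, the list of rows, each a list of 7 numbers: the finger opening in m, from 0 to 0.0854, then the shift along the world's x, y, z in m, then the turn, a rotation vector about the world's x, y, z in degrees. A call has exactly 8 rows; each row is the pose to reach, as a shift and turn from the pose measured when the call began; what a row does not reach only later rows make up. A row lasts 1/8 s, in which the tool goes at most 62.5 mm and 10.7 degrees, less where a joint would pass 70% of its speed; a pose out of reach is approached as far as the arm can. A call with a gripper value outside its range is refused whole. The fingers move at their own pace and stop on an object; "newtons" is the grip in N (left out, the last holds). Time passes only in rows, so rows that repeat a pose let the fingers close, or fill a call up. It gives the time, the measured TCP pose, the force and the opening at its end, in the units of the state.
- read_state(): the state, without advancing time (a new reading comes with each control period).
- read_camera(name): name is "scene" or "top" or "wrist"; returns (picture, depth): 400x640x3 uint8, blue, green, red; 400x640 float32, m along the optical axis (not along the pixel's ray), 0 where there is no reading.
- get_calibration(name): a dict with "K" (3x3 intrinsics, pixels), "world_from_camera" (4x4, takes a point from camera to world coordinates). Camera axes: x right, y down, z forward; pixel columns grow to the right and rows downward; lengths in m; the calibration is good to about 2 mm. The wrist camera is an equidistant fisheye: a pixel r from the principal point sees the ray r / f radians off the axis. A picture is of the moment at which its call begins: read the wrist's pose just before it. get_calibration takes no time and is no camera call; for the wrist camera it gives the pose at the moment of the call.
- finish_job(): hands the job in, once; it reports no verdict.
Trained networks look in the newest picture that a camera, given by its name, has taken for a name from the list of things; names that differ only in an ending like _2 or _b are one class to them, and where a whole thing is asked for, a point or a joint stands for the part that bears it (a point fixed in the world has none). Each returns a list of dicts, best first, with "score" (0 to 1); they miss things now and then, are a little off and sometimes report something else, mostly with a low value. They report only what shows in the picture. A call takes as long as a camera call.
- spot_in(camera, thing): "xyz" ([x, y, z] in m, in the coordinates of the camera as it stood for that picture, good to about 4 mm: the middle of the surface that is visible of it).
- regions_of(camera, thing): "region" (400x640 bool, what is visible of it).
The state is a dict: "time": time; "q": joint angles; "joint_vel": joint speeds; "joint_torque": joint torques, N m; "tool_pos": TCP position; "tcp_rot": TCP orientation; "wrist_force": force on the tool from outside, world axes, zero at the start; "torque": the same for the moment, N m; "width": opening from 0.0 (shut) to 1.0 (fully open).
Only numpy, scipy, OpenCV 4.12 (cv2) and the standard library are available. Lean on these libraries where they do the work, as an engineer would, in place of code of your own. Each camera call takes 0.05 s, during which the arm holds its last target. There are 200 camera calls.

## Working session

There is one attempt and no reset: what is moved stays moved. The work goes in short steps, Python scripts to look and compute and a tool call to move; the robot and the scene stay as the last step left them, time stands still between calls to the robot, and variables do not carry over. Pictures are saved under pics/ and viewed, on a budget of 10 in all, crops included, one or two more only if the job needs it, and the job is handed in when it is done.

Besides the shell and the picture viewer there is one more tool, called after "Emit:" as name(argument=value, ...), one argument or row to a line, values as JSON. step_arm: Moves the arm, as the interface text tells. Its arguments: {"type":"object","properties":{"motion":{"type":"array"},"newtons":{"type":"number"}},"required":["motion"]}

```bash
mkdir -p pics; cat > h.py <<'E'
from workcell import *
import numpy as np, cv2
def toworld(cam,p):
    T=get_calibration(cam)["world_from_camera"]; return (np.array(T)@np.append(p,1))[:3]
E
python3 - <<'E'
from h import *
for c in("scene","top"):
    im,d=read_camera(c); cv2.imwrite(f"pics/{c}0.png",im)
    for t in("photometer","axis","tab","three_dots","tube","petri","tape","cell","holder","dropper","driver","case"):
        try:
            for r in spot_in(c,t)[:2]: print(c,t,round(r["score"],2),toworld(c,r["xyz"]).round(3))
        except Exception as e: print(c,t,e)
print(read_state()); print(get_calibration("top"))
E
```

```text
scene photometer 0.68 [0.619 0.029 0.018]
scene axis 0.94 [0.62  0.029 0.015]
scene tab 0.69 [0.559 0.051 0.083]
scene three_dots 0.88 [0.553 0.052 0.083]
scene three_dots 0.55 [0.371 0.094 0.019]
scene tube 0.85 [0.622 0.028 0.02 ]
scene tube 0.65 [0.557 0.054 0.083]
scene petri 0.78 [0.635 0.239 0.017]
scene petri 0.17 [ 0.462 -0.092  0.022]
scene tape 0.75 [ 0.462 -0.09   0.023]
scene holder 0.71 [ 0.675 -0.052  0.059]
scene dropper 0.52 [0.732 0.108 0.056]
scene driver 0.87 [0.373 0.093 0.018]
scene case 0.85 [0.625 0.432 0.03 ]
top photometer 0.61 [0.59  0.066 0.021]
top axis 0.82 [0.589 0.069 0.022]
top axis 0.75 [ 0.456 -0.086  0.025]
top tab 0.83 [0.548 0.081 0.084]
top tab 0.66 [0.589 0.066 0.019]
top three_dots 0.76 [0.55  0.081 0.085]
top three_dots 0.74 [0.501 0.201 0.031]
top tube 0.73 [0.587 0.064 0.02 ]
top petri 0.58 [0.629 0.25  0.014]
top petri 0.4 [0.589 0.071 0.016]
top tape 0.84 [ 0.454 -0.091  0.025]
top holder 0.71 [0.553 0.08  0.079]
top driver 0.81 [0.37  0.101 0.026]
top case 0.73 [0.616 0.446 0.026]
{'time': 1.3, 'q': array([-1.15988071e+00,  2.63918586e-01
[... 328 characters left out ...]
s': array([ 0.29226408, -0.60842505,  0.2152633 ]), 'tcp_rot': array([-3.06309854e+00, -6.97617780e-01,  1.71619808e-05]), 'wrist_force': array([ 0.04785253, -0.44308251,  0.27196589]), 'torque': array([ 0.04282749, -0.00813335, -0.01953817]), 'width': 1.0055356524000747}
{'K': array([[474.8959053 ,   0.        , 322.87675083],
       [  0.        , 474.8959053 , 195.49033558],
       [  0.        ,   0.        ,   1.        ]]), 'world_from_camera': array([[-0.00999486, -0.99744382,  0.07075254,  0.51180801],
       [-0.99983115,  0.01105974,  0.01467501,  0.12247364],
       [-0.01542   , -0.07059392, -0.99738594,  1.24442299],
       [ 0.        ,  0.        ,  0.        ,  1.        ]])}
```

View pics/top0.png

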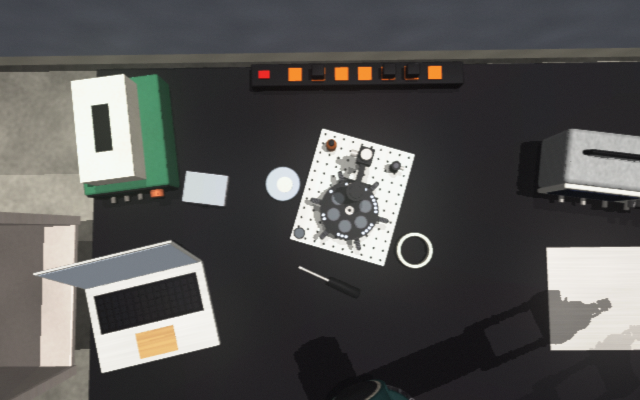

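View pics/scene0.png

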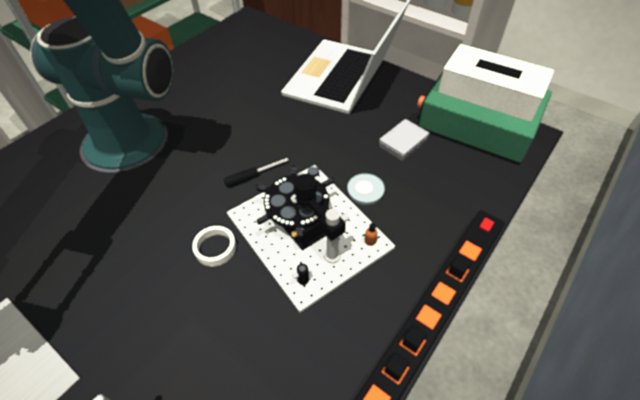

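The top view shows the plate at about (352,197), with the wheel hub at (349,210) and the tube and pillar towards (366,155). The scene view shows the wheel at (298,203). Next I'll rectify the plane of the wheel's top to read the dots.

```bash
cat >> h.py <<'E'
def rectify(cam,im,x0,x1,y0,y1,z,s=2500):
    """world plane z -> picture; up = +x, left = +y; s px per m"""
    c=get_calibration(cam);K=np.array(c["K"]);C=np.linalg.inv(np.array(c["world_from_camera"]))
    P=lambda x,y:(lambda q:(q/q[2])[:2])(K@(C@[x,y,z,1])[:3])
    w,h=int((y1-y0)*s),int((x1-x0)*s)
    src=np.float32([P(x1,y1),P(x1,y0),P(x0,y0),P(x0,y1)])
    H=cv2.getPerspectiveTransform(src,np.float32([[0,0],[w,0],[w,h],[0,h]]))
    return cv2.warpPerspective(im,H,(w,h),flags=cv2.INTER_CUBIC)
E
python3 - <<'E'
from h import *
a=cv2.imread("pics/top0.png");b=cv2.imread("pics/scene0.png")
B=(0.43,0.67,-0.01,0.15)
A=[rectify(c,i,*B,0.084) for c,i in(("top",a),("scene",b))]
A=[cv2.convertScaleAbs(x,alpha=1.3,beta=20) for x in A]
for x in A:
    for k in range(1,8): 
        cv2.putText(x,f"{-0.01+0.16-k*0.02:.2f}",(k*50-15,12),0,.35,(0,255,255))
        cv2.line(x,(k*50,15),(k*50,22),(0,255,255))
    for k in range(1,12):
        cv2.putText(x,f"{0.67-k*0.02:.2f}",(0,k*50+4),0,.35,(0,255,255))
cv2.imwrite("pics/r0.png",np.hstack(A)); print(A[0].shape)
E
```

```text
(600, 400, 3)
```

View pics/r0.png

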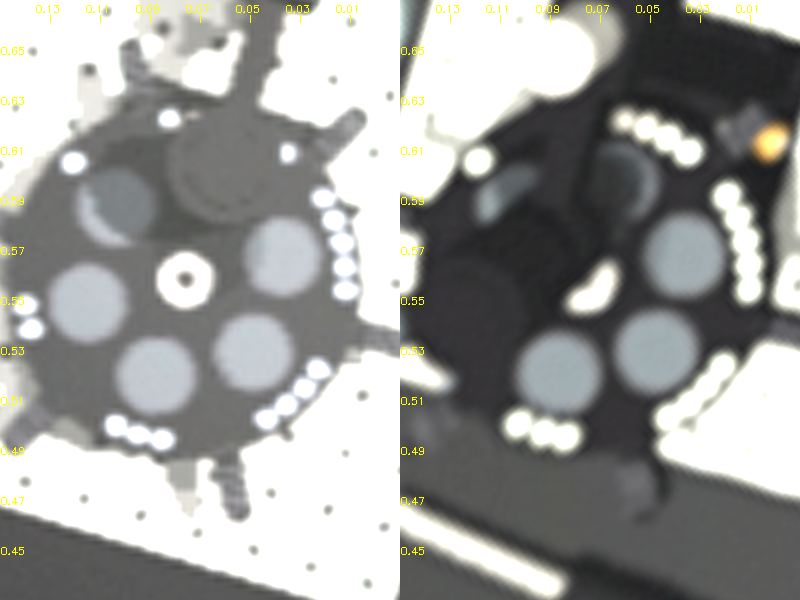

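In the rectified top view (left half) the axis is at px (185,280), which is world (0.558, 0.076). The three-dot filter is at the bottom, (155,375), and the six-dot filter is under the tube, so q ≈ 180°. The tube direction is about -17.5°, which puts tabs at 12.5° + 60k. I'll put the shut fingers behind the 72.5° tab and push it anticlockwise round the robot's side.

Emit:
step_arm(
  motion=[
    [[0, 0.01, 0.02, 0.05, 0, 0, 2], [0, 0.03, 0.06, 0.09, 0, 0, 5], [0, 0.05, 0.11, 0.09, 0, 0, 8], [0, 0.07, 0.16, 0.09, 0, 0, 11], [0, 0.09, 0.21, 0.09, 0, 0, 14], [0, 0.11, 0.26, 0.09, 0, 0, 16], [0, 0.13, 0.31, 0.09, 0, 0, 18], [0, 0.15, 0.36, 0.09, 0, 0, 20]],
  ],
  newtons=20,
)

```text
time: 2.3
tool_pos: [0.4427, -0.2468, 0.3056]
tcp_rot: [2.894, 1.22, 0.001]
wrist_force: [0.7, -0.0, 0.1]
width: -0.001
```

Emit:
step_arm(
  motion=[
    [[0, 0.02, 0.05, 0, 0, 0, 2], [0, 0.045, 0.1, 0, 0, 0, 4], [0, 0.07, 0.155, 0, 0, 0, 6], [0, 0.09, 0.21, 0, 0, 0, 9], [0, 0.115, 0.265, 0, 0, 0, 12], [0, 0.14, 0.32, 0, 0, 0, 14], [0, 0.16, 0.37, 0, 0, 0, 16], [0, 0.171, 0.394, 0, 0, 0, 16]],
  ],
)

```text
time: 3.3
tool_pos: [0.6141, 0.1498, 0.3053]
tcp_rot: [2.695, 1.614, 0.001]
wrist_force: [0.4, -1.5, -0.9]
width: -0.002
```

```bash
python3 - <<'E'
from h import *
c=get_calibration("wrist"); K=np.array(c["K"]); T=np.array(c["world_from_camera"])
im,d=read_camera("wrist")
C=np.linalg.inv(T); f=K[0,0]
x0,x1,y0,y1,z,s=.43,.67,-.03,.2,.084,2500
X,Y=np.meshgrid(y1-np.arange(int((y1-y0)*s))/s, x1-np.arange(int((x1-x0)*s))/s)
P=np.stack([Y,X,np.full_like(X,z)],-1)@C[:3,:3].T+C[:3,3]
rho=np.hypot(P[...,0],P[...,1]);th=np.arctan2(rho,P[...,2])
u=(K[0,2]+f*th*P[...,0]/rho).astype(np.float32);v=(K[1,2]+K[1,1]*th*P[...,1]/rho).astype(np.float32)
r=cv2.remap(im,u,v,cv2.INTER_CUBIC)
ax=np.array([.558,.0758]);px=lambda p:(int((y1-p[1])*s),int((x1-p[0])*s))
cv2.circle(r,px(ax),3,(0,0,255),-1)
for k in range(6):
    a=np.radians(12.5+60*k);cv2.circle(r,px(ax+.1*np.array([np.cos(a),np.sin(a)])),3,(0,0,255),-1)
cv2.circle(r,px(ax),180,(0,255,0),1)
a=np.radians(-17.5);cv2.circle(r,px(ax+.04*np.array([np.cos(a),np.sin(a)])),3,(255,0,255),-1)
cv2.imwrite("pics/w1.png",r); cv2.imwrite("pics/w1raw.png",im); print(K,T)
E
```

```text
[[309.70691629   0.         317.54450998]
 [  0.         309.70691629 201.1778887 ]
 [  0.           0.           1.        ]] [[ 8.81246782e-01 -4.51771216e-01 -1.38949192e-01  6.48989824e-01]
 [-4.72656303e-01 -8.42530525e-01 -2.58337634e-01  2.14435158e-01]
 [-3.59428374e-04  2.93334420e-01 -9.56009827e-01  4.65430499e-01]
 [ 0.00000000e+00  0.00000000e+00  0.00000000e+00  1.00000000e+00]]
```

View pics/w1.png

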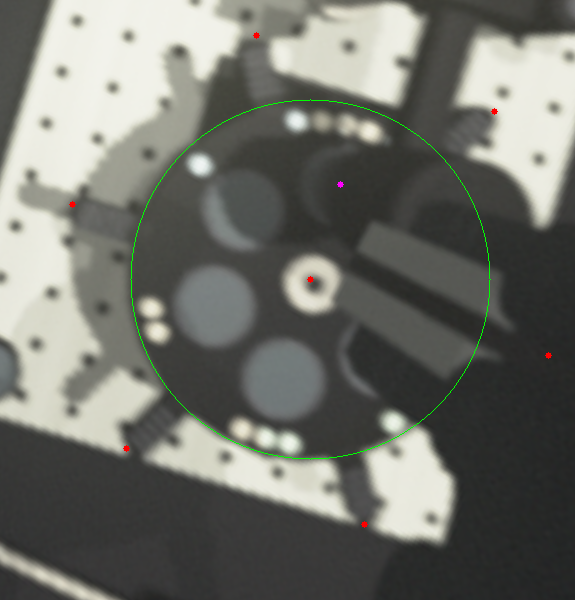

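The wrist view agrees with the model: hub at (312,284), three-dot group at (265,437) and tab ends within about 2 mm of my red marks. I'm going down between the tabs.

Emit:
step_arm(
  motion=[
    [[0, 0, -0.001, -0.03, 0, 0, 0], [0, 0, -0.002, -0.07, 0, 0, 0], [0, 0, -0.002, -0.11, 0, 0, 0], [0, 0, -0.002, -0.15, 0, 0, 0], [0, 0, -0.002, -0.185, 0, 0, 0], [0, 0, -0.002, -0.21, 0, 0, 0], [0, 0, -0.002, -0.221, 0, 0, 0], [0, 0, -0.002, -0.221, 0, 0, 0]],
  ],
)

```text
time: 4.35
tool_pos: [0.6146, 0.1489, 0.0836]
tcp_rot: [-2.694, -1.613, -0.001]
wrist_force: [0.5, 0.5, -0.3]
width: -0.002
```

```bash
python3 - <<'E'
import numpy as np
ax=np.array([.5575,.0757]);r=.091
P=lambda p:ax+r*np.array([np.cos(np.radians(p)),np.sin(np.radians(p))])
for p0 in range(52,240,24):
    print(p0,[[0,*(P(p0+3*k)-P(p0)).round(4).tolist(),0,0,0,round(.85*3*k,1)] for k in range(1,9)],P(p0).round(4))
E
```

```text
52 [[0, -0.0038, 0.0028, 0, 0, 0, 2.5], [0, -0.0078, 0.0055, 0, 0, 0, 5.1], [0, -0.0119, 0.0079, 0, 0, 0, 7.6], [0, -0.0161, 0.0101, 0, 0, 0, 10.2], [0, -0.0205, 0.0121, 0, 0, 0, 12.8], [0, -0.0249, 0.0138, 0, 0, 0, 15.3], [0, -0.0294, 0.0153, 0, 0, 0, 17.8], [0, -0.034, 0.0166, 0, 0, 0, 20.4]] [0.6135 0.1474]
76 [[0, -0.0047, 0.001, 0, 0, 0, 2.5], [0, -0.0094, 0.0018, 0, 0, 0, 5.1], [0, -0.0141, 0.0024, 0, 0, 0, 7.6], [0, -0.0188, 0.0026, 0, 0, 0, 10.2], [0, -0.0236, 0.0027, 0, 0, 0, 12.8], [0, -0.0284, 0.0025, 0, 0, 0, 15.3], [0, -0.0331, 0.002, 0, 0, 0, 17.8], [0, -0.0378, 0.0013, 0, 0, 0, 20.4]] [0.5795 0.164 ]
100 [[0, -0.0047, -0.0009, 0, 0, 0, 2.5], [0, -0.0093, -0.0021, 0, 0, 0, 5.1], [0, -0.0138, -0.0036, 0, 0, 0, 7.6], [0, -0.0183, -0.0052, 0, 0, 0, 10.2], [0, -0.0227, -0.0071, 0, 0, 0, 12.8], [0, -0.0269, -0.0093, 0, 0, 0, 15.3], [0, -0.0311, -0.0116, 0, 0, 0, 17.8], [0, -0.0351, -0.0142, 0, 0, 0, 20.4]] [0.5417 0.1653]
124 [[0, -0.0039, -0.0028, 0, 0, 0, 2.5], [0, -0.0076, -0.0057, 0, 0, 0, 5.1], [0, -0.0112, -0.0089, 0, 0, 0, 7.6], [0, -0.0146, -0.0122, 0, 0, 0, 10.2], [
[... 727 characters left out ...]
, -0.0331, 0, 0, 0, 17.8], [0, 0.0026, -0.0377, 0, 0, 0, 20.4]] [0.4674 0.0884]
196 [[0, 0.0014, -0.0045, 0, 0, 0, 2.5], [0, 0.0031, -0.009, 0, 0, 0, 5.1], [0, 0.005, -0.0134, 0, 0, 0, 7.6], [0, 0.0071, -0.0176, 0, 0, 0, 10.2], [0, 0.0095, -0.0218, 0, 0, 0, 12.8], [0, 0.012, -0.0258, 0, 0, 0, 15.3], [0, 0.0148, -0.0297, 0, 0, 0, 17.8], [0, 0.0178, -0.0334, 0, 0, 0, 20.4]] [0.47   0.0506]
220 [[0, 0.0032, -0.0036, 0, 0, 0, 2.5], [0, 0.0065, -0.007, 0, 0, 0, 5.1], [0, 0.01, -0.0102, 0, 0, 0, 7.6], [0, 0.0137, -0.0132, 0, 0, 0, 10.2], [0, 0.0175, -0.016, 0, 0, 0, 12.8], [0, 0.0215, -0.0187, 0, 0, 0, 15.3], [0, 0.0256, -0.0211, 0, 0, 0, 17.8], [0, 0.0298, -0.0233, 0, 0, 0, 20.4]] [0.4878 0.0172]
```

Emit:
step_arm(
  motion=[
    [[0, -0.004, 0.002, 0, 0, 0, 2.5], [0, -0.008, 0.0045, 0, 0, 0, 5], [0, -0.0125, 0.007, 0, 0, 0, 7.5], [0, -0.017, 0.009, 0, 0, 0, 10], [0, -0.021, 0.011, 0, 0, 0, 13], [0, -0.0255, 0.0125, 0, 0, 0, 15.5], [0, -0.03, 0.014, 0, 0, 0, 18], [0, -0.035, 0.015, 0, 0, 0, 20.5]],
  ],
)

```text
time: 5.35
tool_pos: [0.581, 0.1641, 0.086]
tcp_rot: [2.364, 2.069, 0.006]
wrist_force: [-0.3, -0.9, -0.7]
width: 0.002
```

Emit:
step_arm(
  motion=[
    [[0, -0.005, 0.001, -0.001, 0, 0, 2.5], [0, -0.01, 0.002, -0.002, 0, 0, 5], [0, -0.015, 0.0025, -0.002, 0, 0, 7.5], [0, -0.02, 0.0025, -0.002, 0, 0, 10], [0, -0.0245, 0.0025, -0.002, 0, 0, 13], [0, -0.0295, 0.0025, -0.002, 0, 0, 15.5], [0, -0.034, 0.002, -0.002, 0, 0, 18], [0, -0.039, 0.001, -0.002, 0, 0, 20.5]],
  ],
)

```text
time: 6.35
tool_pos: [0.5435, 0.1654, 0.0863]
tcp_rot: [1.955, 2.456, 0.01]
wrist_force: [-0.1, 0.3, 0.9]
width: 0.0
```

```bash
python3 - <<'E'
from h import *
print(read_state()["wrist_force"])
im,_=read_camera("top"); b,_=read_camera("scene")
A=[rectify(c,i,.43,.67,-.01,.15,.084) for c,i in(("top",im),("scene",b))]
cv2.imwrite("pics/r2.png",cv2.convertScaleAbs(np.hstack(A),alpha=1.3,beta=20))
E
```

```text
[-0.0902492   0.29782282  0.87066977]
```

View pics/r2.png

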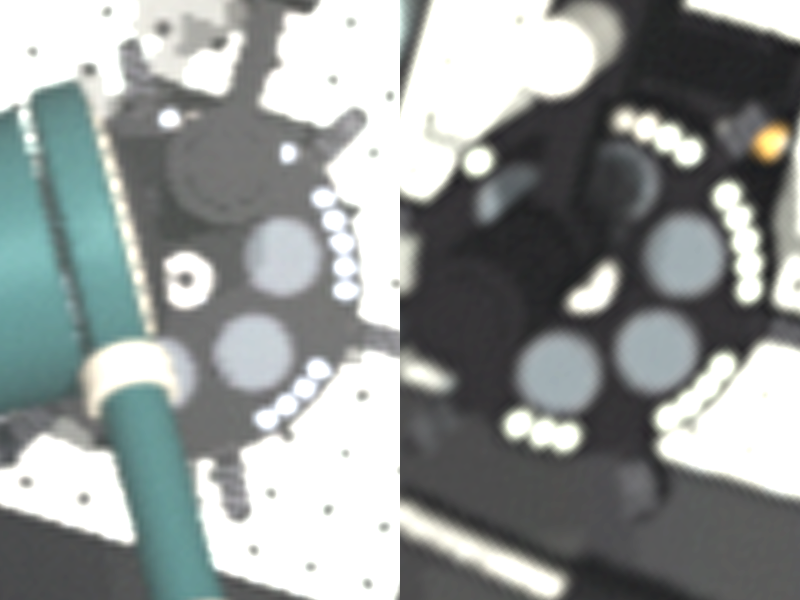

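The wheel hasn't turned: the dots are where they were, although the fingers should be past the tab. I'll look from the wrist camera.

```bash
python3 - <<'E'
from h import *
im,d=read_camera("wrist"); cv2.imwrite("pics/w2.png",im); print(read_state()["tool_pos"])
E
```

```text
[0.5431828  0.16526724 0.08574073]
```

View pics/w2.png

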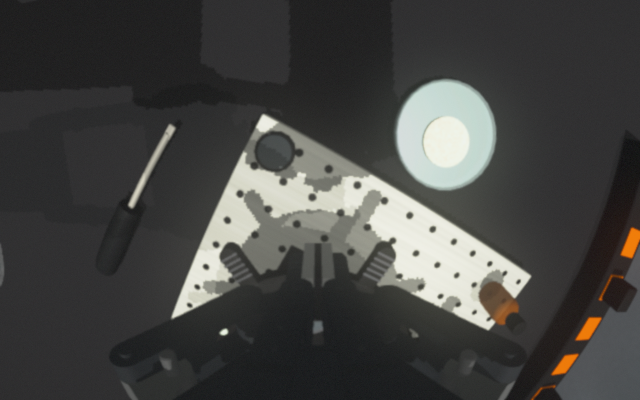

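The shut fingers (280–355, 245–290) stand midway between two tabs, at (235,262) and (378,262). They seem to have passed the tab without turning the wheel, so I'll check the tip height against the tabs using depth.

```bash
python3 - <<'E'
from h import *
c=get_calibration("wrist"); K=np.array(c["K"]); T=np.array(c["world_from_camera"])
im,d=read_camera("wrist")
def W(u,v):
    x,y=u-K[0,2],v-K[1,2]; r=np.hypot(x,y); th=r/K[0,0]; z=d[v,u]
    return (T@[z*np.tan(th)*x/r,z*np.tan(th)*y/r,z,1])[:3].round(3)
for u,v in((290,258),(300,255),(312,248),(325,248),(330,260),(350,262),(290,280),(310,280),(325,280),(350,280),(235,262),(378,262),(275,150),(330,200)): print(u,v,W(u,v),im[v,u])
s=read_state(); print(s["tool_pos"],s["tcp_rot"],s["wrist_force"],s["q"].round(2))
top,_=read_camera("top"); o=cv2.imread("pics/top0.png")
p=cv2.absdiff(top,o)[180:235,340:400].max(2); print((p>40).sum(),p.size)
E
```

```text
290 258 [0.528 0.168 0.116] [46 49 47]
300 255 [0.533 0.169 0.114] [49 51 50]
312 248 [0.537 0.174 0.114] [84 88 88]
325 248 [0.544 0.175 0.113] [85 90 88]
330 260 [0.545 0.176 0.125] [84 89 88]
350 262 [0.579 0.124 0.02 ] [108 118 116]
290 280 [0.529 0.173 0.144] [44 44 43]
310 280 [0.537 0.173 0.14 ] [86 90 88]
325 280 [0.543 0.174 0.14 ] [86 88 89]
350 280 [0.552 0.178 0.144] [46 49 48]
235 262 [0.497 0.141 0.086] [90 92 92]
378 262 [0.58  0.16  0.086] [84 88 88]
275 150 [0.503 0.202 0.028] [70 71 67]
330 200 [0.551 0.173 0.02 ] [202 216 217]
[0.54318224 0.16526347 0.08548732] [1.95845344 2.45449274 0.009165  ] [-0.33508757 -0.14523958  0.24727484] [0.25 0.18 1.97 0.   1.   0.02]
122 3300
```

```bash
python3 - <<'E'
from h import *
c=get_calibration("wrist"); K=np.array(c["K"]); T=np.array(c["world_from_camera"])
im,d=read_camera("wrist")
def W(u,v):
    x,y=u-K[0,2],v-K[1,2]; r=np.hypot(x,y); th=r/K[0,0]; z=d[v,u]
    return (T@[z*np.tan(th)*x/r,z*np.tan(th)*y/r,z,1])[:3].round(3)
for u in(308,318,326):
  for v in range(226,256,3): print(u,v,W(u,v),im[v,u])
print(T[:3,3])
C=np.linalg.inv(T);tip=read_state()["tool_pos"]
for dz in(.022,0,-.025):
    p=C@[tip[0],tip[1]+.011,tip[2]-dz,1]; rr=np.hypot(p[0],p[1]);t=np.arctan2(rr,p[2]);print(dz,K[0,2]+K[0,0]*t*p[0]/rr,K[1,2]+K[0,0]*t*p[1]/rr)
cv2.imwrite("pics/w3.png",cv2.resize(im[200:320,240:400],None,fx=4,fy=4,interpolation=2))
E
```

```text
308 226 [0.539 0.149 0.021] [137 147 146]
308 229 [0.539 0.146 0.02 ] [112 121 121]
308 232 [0.54  0.143 0.02 ] [111 119 119]
308 235 [0.54  0.141 0.02 ] [114 122 121]
308 238 [0.541 0.139 0.021] [110 119 118]
308 241 [0.541 0.135 0.02 ] [109 117 117]
308 244 [0.535 0.174 0.109] [86 91 89]
308 247 [0.536 0.173 0.111] [86 90 89]
308 250 [0.536 0.174 0.115] [85 89 89]
308 253 [0.536 0.173 0.118] [84 89 87]
318 226 [0.546 0.15  0.02 ] [138 149 148]
318 229 [0.547 0.147 0.019] [134 144 144]
318 232 [0.547 0.145 0.021] [108 116 116]
318 235 [0.548 0.143 0.02 ] [109 117 117]
318 238 [0.549 0.14  0.019] [110 119 118]
318 241 [0.549 0.138 0.021] [111 120 119]
318 244 [0.54  0.175 0.109] [53 56 55]
318 247 [0.54  0.175 0.112] [45 50 49]
318 250 [0.54  0.175 0.115] [46 50 50]
318 253 [0.54  0.174 0.118] [46 50 48]
326 226 [0.552 0.152 0.02 ] [138 149 149]
326 229 [0.553 0.149 0.021] [137 148 148]
326 232 [0.554 0.147 0.02 ] [119 129 128]
326 235 [0.554 0.144 0.021] [87 94 93]
326 238 [0.555 0.142 0.02 ] [51 54 54]
326 241 [0.555 0.139 0.02 ] [73 79 77]
326 244 [0.544 0.175 0.108] [86 91 90]
326 247 [0.544 0.175 0.112] [85 91 90]
326 250 [0.544 0.176 0.115] [84 89 87]
326 253 [0.544 0.175 0.117] [85 89 88]
[0.52539216 0.23630868 0.24549422]
0.022 322.35808704252815 211.85845089571512
0 323.105652137868 224.64904359023933
-0.025 324.1953736472233 243.44247177023706
```

View pics/w3.png

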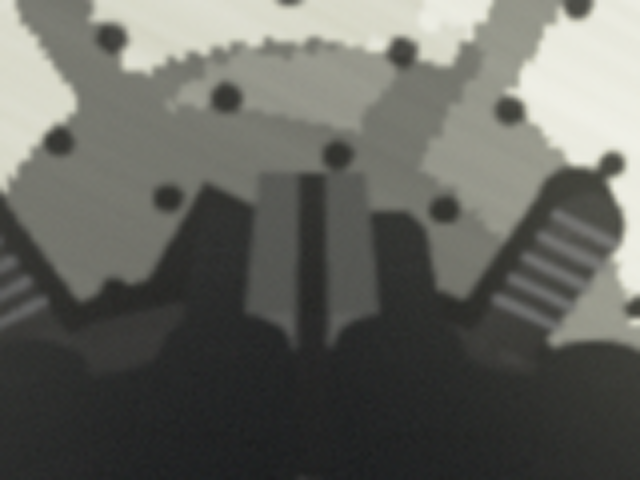

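The crop and depth show the tips ending at z ≈ 0.108 while the TCP reads 0.086. So the tips are about 22 mm *above* the reported TCP, not below it, and the fingers went over the tab. I'll return at this height to the start of the arc and then go down 40 mm.

Emit:
step_arm(
  motion=[
    [[0, 0.009, 0.001, 0, 0, 0, -5], [0, 0.018, 0.001, 0, 0, 0, -10], [0, 0.027, 0, 0, 0, 0, -15], [0, 0.036, -0.001, 0, 0, 0, -20], [0, 0.045, -0.004, 0, 0, 0, -25], [0, 0.054, -0.008, 0, 0, 0, -31], [0, 0.063, -0.013, 0, 0, 0, -36], [0, 0.07, -0.018, 0, 0, 0, -41]],
  ],
)

```text
time: 7.65
tool_pos: [0.6136, 0.1471, 0.085]
tcp_rot: [2.695, 1.608, 0.008]
wrist_force: [0.2, 0.5, 0.1]
width: 0.001
```

Emit:
step_arm(
  motion=[
    [[0, 0.001, 0, -0.006, 0, 0, 0], [0, 0.001, 0, -0.012, 0, 0, 0], [0, 0.001, 0, -0.018, 0, 0, 0], [0, 0.001, 0, -0.024, 0, 0, 0], [0, 0.001, 0, -0.03, 0, 0, 0], [0, 0.001, 0, -0.036, 0, 0, 0], [0, 0.001, 0, -0.04, 0, 0, 0], [0, 0.001, 0, -0.04, 0, 0, 0]],
  ],
)

```text
time: 8.65
tool_pos: [0.6143, 0.147, 0.0445]
tcp_rot: [2.696, 1.609, 0.006]
wrist_force: [0.5, -0.6, -0.0]
width: -0.001
```

```bash
cat >> h.py <<'E'
def wristW():
    c=get_calibration("wrist"); K=np.array(c["K"]); T=np.array(c["world_from_camera"])
    im,d=read_camera("wrist"); v,u=np.mgrid[:400,:640]; x,y=u-K[0,2],v-K[1,2]; r=np.hypot(x,y)+1e-9
    t=np.tan(np.minimum(r/K[0,0],1.4))*d/r
    return im,np.stack([t*x,t*y,d],-1)@T[:3,:3].T+T[:3,3]
E
python3 - <<'E'
from h import *
im,w=wristW(); s=read_state(); print(s["tool_pos"],s["tcp_rot"],s["wrist_force"])
for v in range(230,256,3): print(v,w[v,310].round(3),w[v,326].round(3))
E
```

```text
[0.61453554 0.1470906  0.04489002] [2.69542208 1.60850712 0.00714633] [-0.0728279   0.1420477  -0.35141858]
230 [0.609 0.147 0.021] [0.618 0.142 0.021]
233 [0.608 0.145 0.021] [0.617 0.141 0.021]
236 [0.607 0.143 0.02 ] [0.616 0.138 0.02 ]
239 [0.606 0.142 0.021] [0.615 0.136 0.02 ]
242 [0.605 0.139 0.02 ] [0.614 0.135 0.02 ]
245 [0.616 0.157 0.07 ] [0.623 0.154 0.069]
248 [0.616 0.157 0.072] [0.622 0.153 0.072]
251 [0.616 0.157 0.076] [0.622 0.154 0.076]
254 [0.616 0.157 0.078] [0.622 0.154 0.078]
```

Tips are now at z ≈ 0.068, level with the tab. Pushing.

Emit:
step_arm(
  motion=[
    [[0, -0.004, 0.0025, 0, 0, 0, 2.5], [0, -0.008, 0.005, 0, 0, 0, 5], [0, -0.0125, 0.0075, 0, 0, 0, 7.5], [0, -0.017, 0.0095, 0, 0, 0, 10], [0, -0.021, 0.0115, 0, 0, 0, 13], [0, -0.0255, 0.0135, 0, 0, 0, 15.5], [0, -0.03, 0.015, 0, 0, 0, 18], [0, -0.035, 0.0165, 0, 0, 0, 20.5]],
  ],
)

```text
time: 9.7
tool_pos: [0.5806, 0.1634, 0.0456]
tcp_rot: [2.364, 2.064, 0.011]
wrist_force: [0.4, -2.0, -0.5]
width: -0.0
```

```bash
cat >> h.py <<'E'
def shot(n):
    a,_=read_camera("top"); b,_=read_camera("scene")
    A=[rectify(c,i,.43,.67,-.01,.15,.084) for c,i in(("top",a),("scene",b))]
    cv2.imwrite(f"pics/{n}.png",cv2.convertScaleAbs(np.hstack(A),alpha=1.3,beta=20)); return A
def white(n):
    A=shot(n)[1]; m=(A.min(2)>150).astype(np.uint8)  # blobs of dots, scene view
    Y,X=np.mgrid[:600,:400]; x=.67-Y/2500-.5575; y=.15-X/2500-.0757; r=np.hypot(x,y)
    m[(r<.058)|(r>.071)]=0
    k,_,st,c=cv2.connectedComponentsWithStats(m)
    for i in range(1,k):
        if st[i,4]>60: print("ang",round(np.degrees(np.arctan2(.15-c[i][0]/2500-.0757,.67-c[i][1]/2500-.5575))%360),"area",st[i,4])
E
python3 - <<'E'
from h import *
print("start");a=read_camera
white("r3")
E
```

```text
start
ang 340 area 643
ang 19 area 499
ang 300 area 2331
ang 58 area 474
ang 240 area 1975
ang 180 area 1497
```

The wheel is following: the three-dot group went from 163° to 180°. Continuing.

Emit:
step_arm(
  motion=[
    [[0, -0.005, 0.0015, 0, 0, 0, 2.5], [0, -0.01, 0.0025, 0, 0, 0, 5], [0, -0.015, 0.003, 0, 0, 0, 7.5], [0, -0.02, 0.0035, 0, 0, 0, 10], [0, -0.0245, 0.0035, 0, 0, 0, 13], [0, -0.0295, 0.0035, 0, 0, 0, 15.5], [0, -0.034, 0.003, 0, 0, 0, 18], [0, -0.039, 0.002, 0, 0, 0, 20.5]],
  ],
)

```text
time: 10.8
tool_pos: [0.5411, 0.1658, 0.0458]
tcp_rot: [1.961, 2.452, 0.011]
wrist_force: [0.8, -0.0, -0.3]
width: 0.003
```

Emit:
step_arm(
  motion=[
    [[0, -0.0055, -0.001, 0, 0, 0, 2.5], [0, -0.0105, -0.002, 0, 0, 0, 5], [0, -0.015, -0.0035, 0, 0, 0, 7.5], [0, -0.019, -0.005, 0, 0, 0, 10], [0, -0.0235, -0.007, 0, 0, 0, 13], [0, -0.0275, -0.009, 0, 0, 0, 15.5], [0, -0.032, -0.0115, 0, 0, 0, 18], [0, -0.036, -0.014, 0, 0, 0, 20.5]],
  ],
)

```text
time: 11.8
tool_pos: [0.5061, 0.1521, 0.0464]
tcp_rot: [1.493, 2.762, 0.014]
wrist_force: [2.7, 2.1, -0.9]
width: 0.0
```

```bash
python3 - <<'E'
from h import *
white("r4"); print(read_state()["wrist_force"])
E
```

```text
ang 336 area 1040
ang 48 area 3136
ang 289 area 1922
ang 229 area 1445
ang 168 area 967
[1.96287007 0.03769571 0.11711978]
```

The wheel is one stop on, with the three-dot group at 229°. Continuing.

Emit:
step_arm(
  motion=[
    [[0, -0.004, -0.003, 0, 0, 0, 2.5], [0, -0.0075, -0.006, 0, 0, 0, 5], [0, -0.011, -0.0095, 0, 0, 0, 7.5], [0, -0.0145, -0.013, 0, 0, 0, 10], [0, -0.0175, -0.0165, 0, 0, 0, 13], [0, -0.0205, -0.0205, 0, 0, 0, 15.5], [0, -0.0235, -0.024, 0, 0, 0, 18], [0, -0.026, -0.028, 0, 0, 0, 20.5]],
  ],
)

```text
time: 12.9
tool_pos: [0.48, 0.124, 0.0466]
tcp_rot: [0.98, 2.984, 0.013]
wrist_force: [0.1, 0.8, -0.1]
width: -0.004
```

Emit:
step_arm(
  motion=[
    [[0, -0.0025, -0.004, 0, 0, 0, 2.5], [0, -0.0045, -0.0085, 0, 0, 0, 5], [0, -0.0065, -0.0125, 0, 0, 0, 7.5], [0, -0.0085, -0.017, 0, 0, 0, 10], [0, -0.01, -0.0215, 0, 0, 0, 13], [0, -0.011, -0.026, 0, 0, 0, 15.5], [0, -0.012, -0.031, 0, 0, 0, 18], [0, -0.013, -0.0355, 0, 0, 0, 20.5]],
  ],
)

```text
time: 13.9
tool_pos: [0.4671, 0.0884, 0.0468]
tcp_rot: [-0.434, -3.11, -0.013]
wrist_force: [-0.2, 0.3, 0.1]
width: 0.002
```

```bash
python3 - <<'E'
from h import *
white("r5"); print(read_state()["wrist_force"])
E
```

```text
ang 336 area 991
ang 43 area 2553
ang 284 area 1407
ang 81 area 727
ang 225 area 930
ang 164 area 389
[0.42548512 0.79325227 0.23889362]
```

The wheel is two stops on (three-dot at 284°, two-dot at 225°). One more to go.

Emit:
step_arm(
  motion=[
    [[0, -0.0005, -0.0045, 0, 0, 0, 2.5], [0, -0.0005, -0.0095, 0, 0, 0, 5], [0, -0.0005, -0.0145, 0, 0, 0, 7.5], [0, -0.0005, -0.019, 0, 0, 0, 10], [0, 0, -0.024, 0, 0, 0, 13], [0, 0.0005, -0.0285, 0, 0, 0, 15.5], [0, 0.0015, -0.033, 0, 0, 0, 18], [0, 0.003, -0.0375, 0, 0, 0, 20.5]],
  ],
)

```text
time: 15.0
tool_pos: [0.4702, 0.0512, 0.0469]
tcp_rot: [0.123, -3.136, -0.014]
wrist_force: [-0.0, 0.4, 0.4]
width: 0.0
```

Emit:
step_arm(
  motion=[
    [[0, 0.0015, -0.0045, 0, 0, 0, 2], [0, 0.003, -0.009, 0, 0, 0, 4], [0, 0.005, -0.0135, 0, 0, 0, 6], [0, 0.007, -0.0175, 0, 0, 0, 8], [0, 0.0095, -0.022, 0, 0, 0, 10], [0, 0.012, -0.026, 0, 0, 0, 12], [0, 0.0125, -0.0265, 0, 0, 0, 13], [0, 0.0125, -0.0265, 0, 0, 0, 13]],
  ],
)

```text
time: 16.0
tool_pos: [0.4827, 0.0249, 0.047]
tcp_rot: [0.476, -3.102, -0.014]
wrist_force: [0.5, -0.2, 0.3]
width: 0.0
```

```bash
python3 - <<'E'
from h import *
white("r6"); s=read_state(); print(s["wrist_force"],s["q"].round(2))
E
```

```text
ang 24 area 1292
ang 320 area 1381
ang 71 area 2041
ang 261 area 917
[-0.0129391   0.14235471 -0.28671381] [-0.01  0.08  2.16  0.01  0.91 -1.89]
```

The three-dot group is only at about 320°, still resting near the crest, so I'm pushing a little further.

Emit:
step_arm(
  motion=[
    [[0, 0.002, -0.003, 0, 0, 0, 1], [0, 0.0045, -0.006, 0, 0, 0, 3], [0, 0.0065, -0.009, 0, 0, 0, 5], [0, 0.009, -0.012, 0, 0, 0, 7], [0, 0.0115, -0.0145, 0, 0, 0, 9], [0, 0.0115, -0.0145, 0, 0, 0, 9], [0, 0.0115, -0.0145, 0, 0, 0, 9], [0, 0.0115, -0.0145, 0, 0, 0, 9]],
  ],
)

```text
time: 17.1
tool_pos: [0.494, 0.0105, 0.0469]
tcp_rot: [0.718, -3.054, -0.013]
wrist_force: [-0.3, -0.5, 0.5]
width: 0.004
```

```bash
python3 - <<'E'
from h import *
white("r7"); s=read_state(); print(s["wrist_force"])
E
```

```text
ang 338 area 775
ang 43 area 2039
ang 284 area 964
ang 84 area 453
[0.25348416 0.63065915 0.08935858]
```

View pics/r7.png

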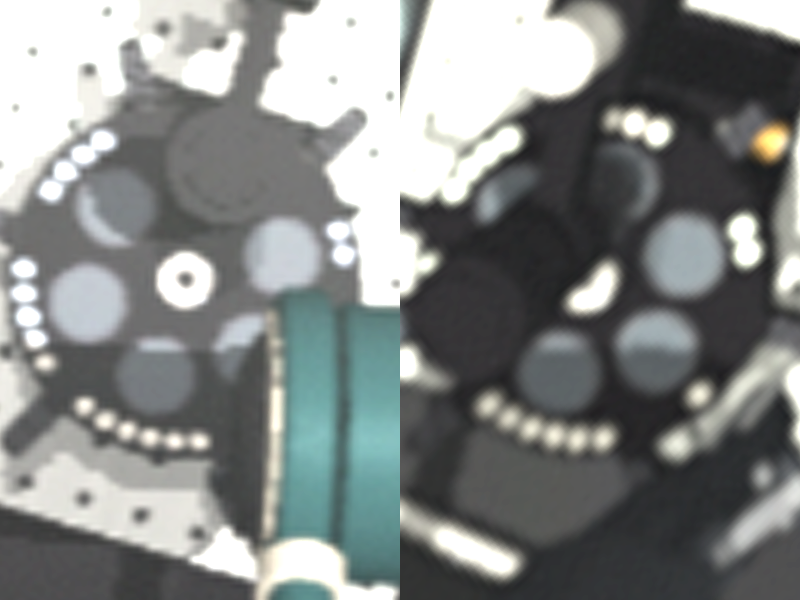

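Clicked in: four dots at upper left, six at the bottom, two at the right, and the three-dot group beside the tube (scene view, 635,122). I'll lift straight out and away.

Emit:
step_arm(
  motion=[
    [[0, -0.001, -0.001, 0.015, 0, 0, 0], [0, -0.001, -0.001, 0.04, 0, 0, 0], [0, -0.001, -0.001, 0.08, 0, 0, 0], [0, -0.001, -0.001, 0.12, 0, 0, 0], [0, -0.005, -0.02, 0.16, 0, 0, 0], [0, -0.02, -0.06, 0.19, 0, 0, 0], [0, -0.03, -0.11, 0.21, 0, 0, 0], [0, -0.04, -0.16, 0.21, 0, 0, 0]],
  ],
)

```text
time: 18.2
tool_pos: [0.455, -0.1513, 0.261]
tcp_rot: [-0.72, 3.057, 0.007]
wrist_force: [1.5, -0.1, 0.1]
width: -0.003
```

Emit:
step_arm(
  motion=[
    [[0, 0, -0.03, 0, 0, 0, 0], [0, 0, -0.07, 0, 0, 0, 0], [0, 0, -0.11, 0, 0, 0, 0], [0, 0, -0.14, 0, 0, 0, 0], [0, 0, -0.16, 0, 0, 0, 0], [0, 0, -0.16, 0, 0, 0, 0], [0, 0, -0.16, 0, 0, 0, 0], [0, 0, -0.16, 0, 0, 0, 0]],
  ],
)

```text
time: 19.2
tool_pos: [0.4702, -0.2869, 0.26]
tcp_rot: [0.648, -3.048, 0.036]
wrist_force: [0.6, 0.6, -0.6]
width: -0.003
```

```bash
python3 - <<'E'
from h import *
white("r8"); s=read_state(); print(s["wrist_force"],s["tool_pos"])
a=cv2.imread("pics/top0.png"); b,_=read_camera("top")
R=[rectify("top",i,.38,.78,-.15,.3,.019,1500) for i in(a,b)]
cv2.imwrite("pics/cmp.png",cv2.addWeighted(R[0],.5,R[1],.5,0))
def filt(p):
    i=p[:600,:400]; g=cv2.medianBlur(cv2.cvtColor(i,6),5)
    c=cv2.HoughCircles(g,cv2.HOUGH_GRADIENT,1,60,param1=80,param2=18,minRadius=34,maxRadius=43)
    return [] if c is None else [(round(.67-q[1]/2500,4),round(.15-q[0]/2500,4)) for q in c[0]]
for n in("r0","r8"): print(n,sorted(filt(cv2.imread(f"pics/{n}.png"))))
E
```

```text
ang 338 area 773
ang 43 area 2028
ang 284 area 959
ang 84 area 448
ang 225 area 461
ang 165 area 2846
ang 209 area 104
[ 0.1907627  -0.0726363   0.73534061] [ 0.4701555  -0.28709707  0.26002422]
r0 [(np.float32(0.5198), np.float32(0.0878)), (np.float32(0.5298), np.float32(0.0486)), (np.float32(0.549), np.float32(0.1154)), (np.float32(0.5678), np.float32(0.037))]
r8 [(np.float32(0.5198), np.float32(0.0886)), (np.float32(0.5294), np.float32(0.0486)), (np.float32(0.549), np.float32(0.115)), (np.float32(0.5678), np.float32(0.037))]
```

View pics/cmp.png

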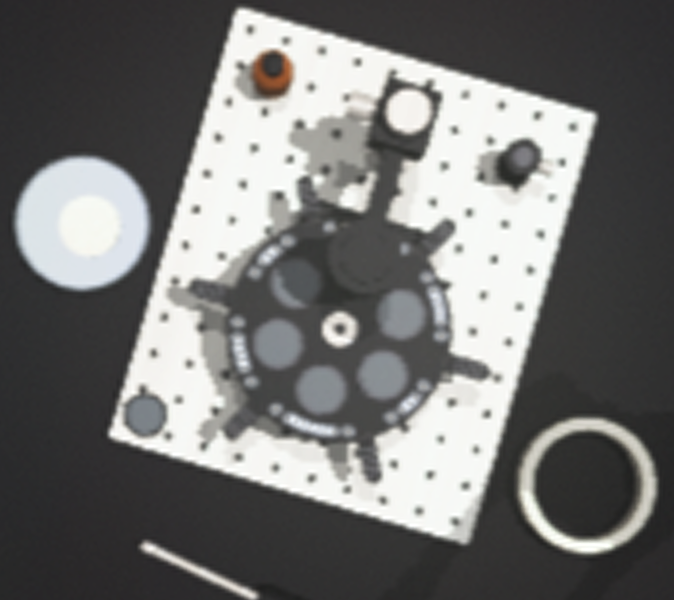

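View pics/r8.png

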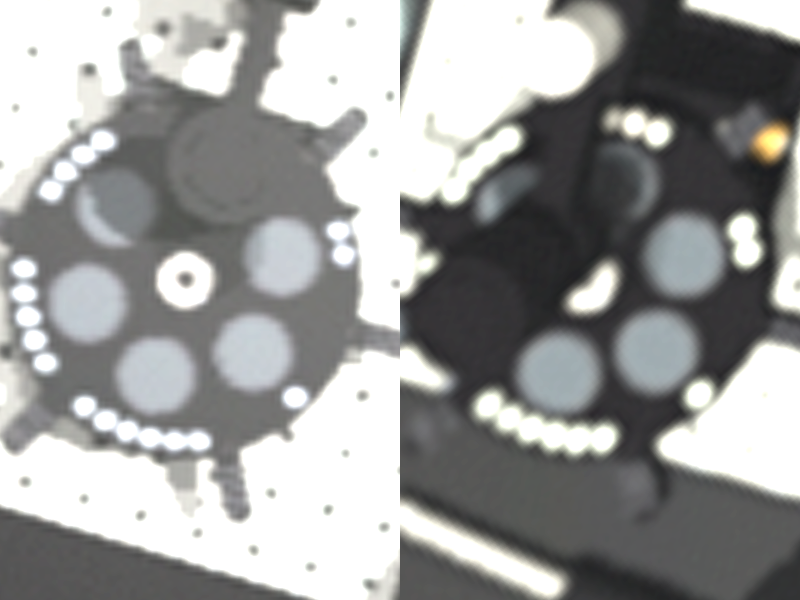

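The blended before/after picture shows no doubling of the plate, dish, tape, bottle, holder, cell or the part of the driver in view. The last view reads 4, 5, 6, 1, 2 dots anticlockwise, with the three-dot group at the tube, so I'm handing in.

```bash
python3 -c "
from workcell import *
print(finish_job())"
```

```text
the job is handed in; nothing more can be done
None
```

The three-dot filter is clicked in under the lens tube, and I handed the job in at about 19 s. With the fingers shut, I pushed one tab 180° anticlockwise, through three click stops, then lifted straight out and moved clear.

**Last checks:**
- **Wheel position:** the dot groups read 4, 5, 6, 1, 2 anticlockwise from the tube, with three dots at the tube. The visible filters sit within about 1 mm of the click positions they held at the start. I could not measure the three-dot filter directly, as the tube hides it from above.
- **Photometer and loose things:** a before/after overlay shows no visible shift of the plate, dish, tape, cell, holder or bottle, nor of the part of the driver in view. The storage case was outside that picture, so I did not check it at the end; the arm never went near it.
- **Forces:** readings were taken only at the end of each move and between moves. They stayed under about 4 N.

**What disagreed:** the brief says the fingertips stand 22 mm ahead of the TCP, but wrist depth showed them about 22 mm behind it. Because of that, my first sweep passed over the tab without touching it; I went back, lowered the tool 40 mm, and the second sweep worked. The third stop also needed a little more push than planned before it clicked.

I viewed nine pictures of the ten allowed.

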